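# Tip the thick bar out of the slotted stock bin and lay it in the cradle

## Robot

A 6-joint arm with a two-finger parallel gripper is mounted at the origin on a cart in front of the work surface, level with it; the furniture and walls round the work are solid. World frame = base frame: x ahead of the robot, y to its left, z up, the work surface at z = 0. Lengths are in m, angles in rad, forces in N, time in s.
With the tool pointing down it reaches from about 0.375 to 0.9 m from the base axis. Payload 3.1 kg.
Tool frame: the origin (TCP) lies between the finger pads; the fingertips stand 14 mm ahead of it and the grasp point (between the pads) lies 5 mm behind it (r.tips_ahead is the distance from the TCP to the fingertips, in m); z points along the fingers, y is the line along which they close (so a half turn about z gives the same grasp; the last joint's range is limited). The gripper opens to 85 mm and grips with 20 to 120 N. Pads are 22 mm wide; open, the fingers measure 114 mm over their backs; the gripper's body (76 mm by 85 mm) begins 54 mm behind the grasp point. The pads swing forward as they close: fully open they stand 13 mm farther back than shut.
Start: joints at [1.107, 0.527, 1.433, -0, 1.181, -0.178], TCP at [0.176, 0.6, 0.245] pointing down, gripper open.
Joint ranges: [-3.08, 3.08], [-0.75, 2.2], [0.22, 2.44], [-1.43, 4.57], [0, 2.65], [-2.85, 2.85]. Speed limits (rad/s): [2.79, 2.79, 3.14, 3.14, 3.14, 3.14].

## Interface

Orientations are given as a unit quaternion [x, y, z, w].
In Python, from rig import readout, cams, workorder, finder, r gives the robot as it stands.
- The arm moves only by the tool jog_arm, never from a script. Its argument "steps" is one flat list of numbers, 7 for each row, row after row: the shift along the tool's x, y, z in cm, then the turn, a rotation vector about the tool's x, y, z in rad, then the closure, from 0 (fully open) to 1 (shut). A call has 1 to 20 rows; each row is the pose to reach, as a shift and turn from the pose commanded when the call began, along the tool's axes at that moment; what a row does not reach only later rows make up. A row lasts 1/12 s, in which the tool goes at most 41.7 mm and 7.16 degrees, less where a joint would pass 70% of its speed; a pose out of reach is approached as far as the arm can. A call with a gripper value outside its range is refused whole. The fingers move at their own pace and stop on an object; "force" is the grip in N (left out, the last holds). Time passes only in rows, so rows that repeat a pose let the fingers close. It gives the time, the measured TCP pose, the force, the opening and the grip force at its end, in the units of the state.
- readout.get_state(): the state, without advancing time (a new reading comes with each control period).
- cams.read_camera(name): name is "scene" or "top"; returns a dict with "pixels" (384x512x3 uint8, red, green, blue), "camera_matrix" (3x3 intrinsics, pixels), "xyz" and "orientation" of the camera in the world. Camera axes: x right, y down, z forward; pixel columns grow to the right and rows downward; lengths in m; the calibration is good to about 2 mm. A picture is of the moment at which its call begins. There is no depth.
- workorder.finish_job(): hands the job in; it is judged then, once.
Trained networks look in a picture, given as the dict that the camera call returned (one of the last four; its "shot" number tells which), for a name from the list of things; names that differ only in an ending like _2 or _b are one class to them, and where a whole thing is asked for, a point or a joint stands for the part that bears it (a point fixed in the world has none). Each returns a list of dicts, best first, with "p" (0 to 1); they miss things now and then, are a little off and sometimes report something else, mostly with a low value. They report only what shows in the picture. A call takes as long as a camera call.
- finder.outline_of(picture, query): "mask" (384x512 bool, what is visible of it) and "extent" ([left, top, right, bottom] in pixels, round what is visible of it).
- finder.pinpoint(picture, query): "at" ([column, row] in pixels: a listed point, or the origin of a listed thing).
The state is a dict: "time": time; "joint_pos": joint angles; "dq": joint speeds; "joint_torque": joint torques, N m; "position": TCP position; "orientation": TCP orientation; "wrist_force": force on the tool from outside, world axes, zero at the start; "torque": the same for the moment, N m; "width": opening from 0.0 (shut) to 1.0 (fully open); "grip_force": force on a finger pad.
Only numpy, scipy, OpenCV 4.12 (cv2) and the standard library are available. Lean on these libraries where they do the work, as an engineer would, in place of code of your own. Each camera call takes 0.05 s, during which the arm holds its last target. There are 200 camera calls.

## Task

Take the one thick bar out of the covered stock bin through its slot: tip its free end up over the stop rail and draw it out, leaving the two thin bars, the spray can, the label roll and the hand stamp where they are. Lay the bar flat on the free bench top and let go of it; then pick it up again and lay it level in both notches of the cradle, between the tall end plates.

Things in the scene. Friction and masses are not known exactly. Their poses are not given: they have to be found in the camera images.
- stock_bin: grey covered stock bin, fixed; origin on the bench under the centre of the box, z up, slotted front wall facing -x. Box 156 mm deep (x -78 to +78), 209 mm wide, 114 mm high, walls 6 mm, roof of fixed slats. The bars lie on its deck, 40 mm above the bench. Ahead of the wall a foot plate, 5 mm high, runs out to the stop rail
- slot (a point): middle of the front wall's outer face at deck height (40 mm), axes as the bin's: foot of the middle one of three upright slots, which lie at y = -65, 0 and +65 mm; each is 28 mm wide and reaches from the deck up to 106 mm above the bench, closed at the top
- stop_rail (a point): middle of the top edge of the dark stop rail, 76 mm above the bench, axes as the bin's. The rail is 8 mm thick (x), as wide as the box, and stands 97 mm ahead of the front wall, so that a level bar cannot slide out of its slot; between wall and rail the space is free above the foot plate
- bar: the thick aluminium bar to be taken: 220 mm long (x), 18 mm wide (y), 20 mm high (z), mass about 0.16 kg; origin at its centre. At the start it lies on the deck in one of the three lanes, square to the front wall within about 2 degrees, its +x end inside and its -x end sticking out through the slot about 85 mm, behind the stop rail
- thin_a: one of the two thin square aluminium bars, 220 x 9 x 9 mm, mass about 0.05 kg, in another lane of the bin; origin at its centre, x along it, as for the thick bar; must be left alone
- thin_b: one of the two thin square aluminium bars, 220 x 9 x 9 mm, mass about 0.05 kg, in another lane of the bin; origin at its centre, x along it, as for the thick bar; must be left alone
- cradle: plywood cradle, fixed; origin on the bench under its centre, z up, x along it. Base board 264 x 80 x 10 mm, thereon two saddle blocks and, at the ends, two plates 60 mm wide, 127 mm high, inner faces at x = -121 and +121 mm. The bar belongs lengthwise in both notches, either way round, its centre then 44 mm above the bench
- notch (a point): middle of the notch floor of the saddle at the cradle's x = +70 mm, 34 mm above the bench, axes as the cradle's; the other saddle stands at x = -70 mm of the cradle. Saddles are 16 mm thick (x) and 56 mm wide; notches are 30 mm wide (y), their cheeks reach 48 mm above the bench
- spray_can_mid (a point): half-way up the upright spray can, diameter 58 mm, height 217 mm; a bystander
- label_roll_mid (a point): centre of the white label roll lying flat, diameter 84 mm, height 62 mm; a bystander
- stamp_mid (a point): half-way up the standing hand stamp, foot 28 x 50 mm, height 69 mm; a bystander

How it is judged:
On the way, in this order (a step that is already met when the one before it is completed fails the run):
1. the thick bar is drawn wholly out of the bin through its slot (x of bar in the frame of stock_bin below -0.19 m), for 0.1 s.
2. the bar lies flat and still on the bench top, let go (height (world z) of bar below 0.014 m and angle between bar's own x axis and vertical between 1.5 and 1.642 rad and contact force between the fingers and bar below 0.1 N and linear speed of bar below 0.02 m/s), for 0.2 s.
At the end, for the whole second after the job is handed in: the thick bar lies at rest, released, in both notches of the cradle between the end plates: its centre within 13 mm of the cradle's centre along it and 9 mm across it, 39 to 49 mm above the bench, its long axis within 0.1 rad of the cradle's (z of bar in the frame of cradle between 0.039 and 0.049 m and x of bar in the frame of cradle between -0.013 and 0.013 m and y of bar in the frame of cradle between -0.009 and 0.009 m and angle between the x axis of bar and the x axis of cradle, either way round below 0.1 rad and linear speed of bar below 0.02 m/s); the robot touches nothing.
It fails at once if a thin bar is moved by more than 15 mm (distance of thin_a from where it was at the start of the episode above 0.015 m).
It fails at once if a thin bar is moved by more than 15 mm (distance of thin_b from where it was at the start of the episode above 0.015 m).
It fails at once if the spray can is moved by more than 20 mm (distance of spray_can_mid from where it was at the start of the episode above 0.02 m).
It fails at once if the label roll is moved by more than 20 mm (distance of label_roll_mid from where it was at the start of the episode above 0.02 m).
It fails at once if the hand stamp is moved by more than 20 mm (distance of stamp_mid from where it was at the start of the episode above 0.02 m).
It also fails if it takes over 64 s, if anything falls off the work surface, if the arm or the gripper's body presses on something with over 40 N, if the wrist force passes 120 N, or if a joint passes its speed limit or range.

## Working session

There is one attempt and no reset: what is moved stays moved. The work goes in short steps, Python scripts to look and compute and a tool call to move; the robot and the scene stay as the last step left them, time stands still between calls to the robot, and variables do not carry over. Pictures are saved under pics/ and viewed, at most 10 in all, crops included, and the job is handed in when it is done.

Besides the shell and the picture viewer there is one more tool, called after "Call:" as a command line: name --argument value ..., lists and objects as JSON in quotes. jog_arm: Moves the arm, as the interface text tells. Its arguments: {"type":"object","properties":{"steps":{"type":"array","items":{"type":"number"}},"force":{"type":"number"}},"required":["steps"]}

```bash
ls; mkdir -p pics
cat > h.py <<'E'
import numpy as np, cv2
from scipy.spatial.transform import Rotation as R
from rig import readout,cams,workorder,finder,r
def ray(p,uv):
    K=np.array(p["camera_matrix"]); d=np.linalg.inv(K)@[uv[0],uv[1],1]
    d=R.from_quat(p["orientation"]).apply(d) if np.size(p["orientation"])==4 else np.array(p["orientation"])@d
    return np.array(p["xyz"]),d/np.linalg.norm(d)
def tri(a,b):
    (o1,d1),(o2,d2)=a,b
    s=np.linalg.lstsq(np.c_[d1,-d2],o2-o1,rcond=None)[0]
    p,q=o1+s[0]*d1,o2+s[1]*d2
    return (p+q)/2,np.linalg.norm(p-q)
def atz(a,z): return a[0]+a[1]*(z-a[0][2])/a[1][2]
def proj(p,X):
    c=R.from_quat(p["orientation"]).inv().apply(np.array(X)-p["xyz"]); c=c@np.array(p["camera_matrix"]).T
    return c[...,:2]/c[...,2:]
E
python3 - <<'E'
from h import *
print(readout.get_state())
P={n:cams.read_camera(n) for n in("scene","top")}
for n,p in P.items():
    print(n,p["xyz"],p["orientation"],p["camera_matrix"])
    cv2.imwrite(f"pics/{n}0.png",p["pixels"][...,::-1])
for q in "stock_bin slot stop_rail bar thin_a thin_b cradle notch spray_can_mid label_roll_mid stamp_mid".split():
    f={n:finder.pinpoint(p,q) for n,p in P.items()}
    for n in f: print(q,n,[(np.round(d["at"],1),round(d["p"],2)) for d in f[n][:3]])
    if f["scene"] and f["top"]: print("   ",tri(ray(P["scene"],f["scene"][0]["at"]),ray(P["top"],f["top"][0]["at"])))
E
```

```text
pics
{'time': 0.0, 'joint_pos': array([ 1.10750675e+00,  5.28455854e-01,  1.43389161e+00,  9.43961031e-07,
        1.18140096e+00, -1.78522675e-01]), 'dq': array([ 0.00043038, -0.00073672,  0.00046888, -0.00164369, -0.0016453 ,
        0.00014065]), 'joint_torque': array([ 5.22193591e-05, -4.42365253e+01, -1.78020072e+01, -3.88532726e-04,
        8.65752634e-03, -8.36933253e-06]), 'position': array([0.17525967, 0.59921528, 0.24434332]), 'orientation': array([ 1.41902944e-01,  9.89879989e-01, -1.02272202e-03, -3.40407972e-04]), 'wrist_force': array([ 0.34182813, -0.18217847,  0.13155045]), 'torque': array([-0.024634  ,  0.04513058, -0.00511604]), 'grip_force': 0.0, 'width': 0.9946531970826814}
scene [-0.34511014 -0.43958875  1.03394574] [ 0.77503578 -0.49245956  0.20888223 -0.33640948] [[451.97756222   0.         257.29196609]
 [  0.         451.97756222 197.14213082]
 [  0.           0.           1.        ]]
top [ 0.42803572 -0.00842732  1.3943034 ] [-0.69872964  0.713727   -0.02705496  0.04048068] [[431.07164573   0.         253.09696891]
 [  0.         431.07164573 190.08202769]
 
[... 1640 characters left out ...]
64(0.5596508128029221))
spray_can_mid scene [(array([214.4, 160.8]), 0.66), (array([143.3, 188.2]), 0.39), (array([166.9, 196.9]), 0.23)]
spray_can_mid top [(array([198.8, 165. ]), 0.72)]
    (array([0.62844272, 0.17882819, 0.11655107]), np.float64(0.006283879624012472))
label_roll_mid scene [(array([216.8, 231.3]), 0.77), (array([169.4, 201.8]), 0.38)]
label_roll_mid top [(array([241.9, 229.4]), 0.79), (array([164.8, 208.3]), 0.21)]
    (array([0.43100826, 0.06115192, 0.03024511]), np.float64(0.0166574341116037))
stamp_mid scene [(array([363.1, 242. ]), 0.66)]
stamp_mid top [(array([365.9, 188.6]), 0.47)]
    (array([ 0.5553752 , -0.33940388,  0.04504324]), np.float64(0.004641982207703643))
```

Run:
```python
import cv2
a=cv2.imread("pics/scene0.png");b=cv2.imread("pics/top0.png")
cv2.imwrite("pics/s1.png",cv2.resize(a[110:310,90:430],None,fx=2.35,fy=2.35,interpolation=cv2.INTER_CUBIC))
cv2.imwrite("pics/t1.png",cv2.resize(b[80:290,100:420],None,fx=2.5,fy=2.5,interpolation=cv2.INTER_CUBIC))
```

```text
(no output)
```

View pics/s1.png

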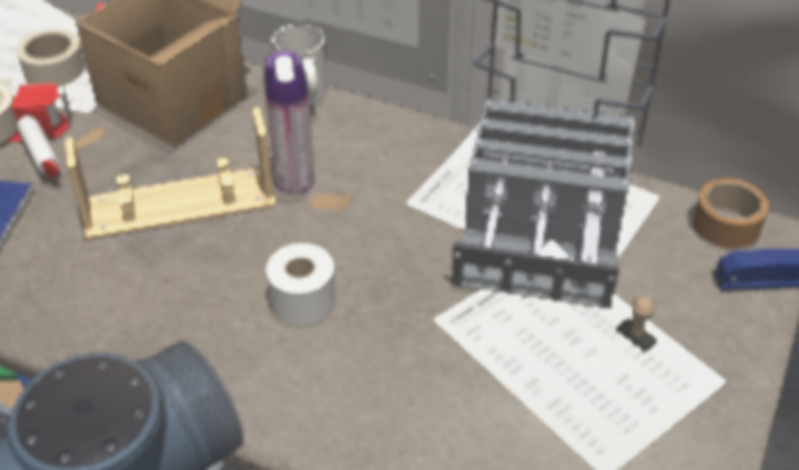

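View pics/t1.png

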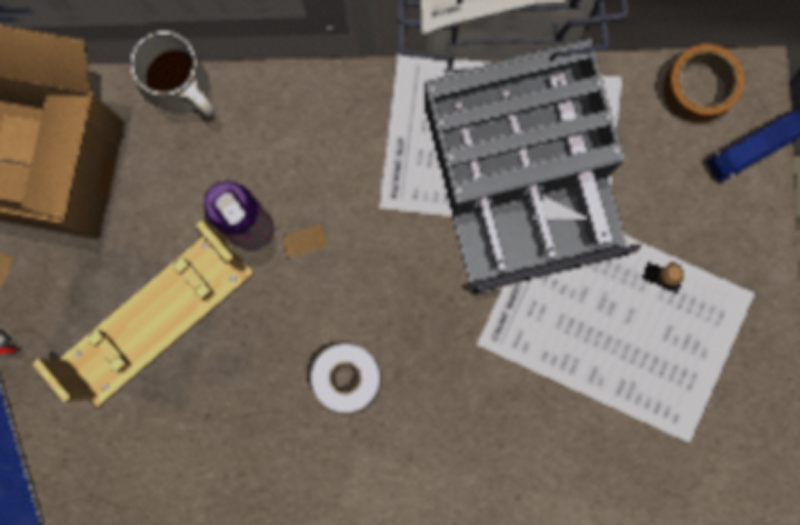

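The thick bar is in the right lane of the bin, with its end at about (600,240) in the top crop. The stamp is just right of the rail at (665,272), the cradle is at left (145,315), and the can stands by the cradle's far end at (230,205). Next I fit poses to the masks from both views.

```bash
cat > fit.py <<'E'
from h import *
from scipy.optimize import minimize
def box(x0,x1,y0,y1,z0,z1): return np.array([[x,y,z] for x in(x0,x1) for y in(y0,y1) for z in(z0,z1)])
BIN=[box(-.078,.078,-.1045,.1045,0,.114),box(-.183,-.078,-.1045,.1045,0,.005),box(-.183,-.175,-.1045,.1045,0,.076)]
CR=[box(-.132,.132,-.04,.04,0,.01)]+[box(s-.008,s+.008,a,b,.01,h) for s in(-.07,.07) for a,b,h in((-.028,.028,.034),(-.028,-.015,.048),(.015,.028,.048))]+[box(a,b,-.03,.03,0,.127) for a,b in((-.132,-.121),(.121,.132))]
S=4
def world(pts,q): return R.from_euler("z",q[2]).apply(pts)+[q[0],q[1],q[3] if len(q)>3 else 0]
def sil(p,parts,q):
    m=np.zeros((384*S,512*S),np.uint8)
    for b in parts:
        h=cv2.convexHull(((proj(p,world(b,q))+.5)*S).astype(np.float32)).round().astype(np.int32)
        cv2.fillConvexPoly(m,h,255)
    return cv2.resize(m,(512,384),interpolation=cv2.INTER_AREA)/255.
def fit(views,parts,q0,sc=(.01,.01,.05),reg=None):
    def cost(q):
        c=0
        for i,(p,m) in enumerate(views):
            s=sil(p,parts,q)
            if reg is not None: s=s*reg[i]
            c+=1-np.minimum(s,m).sum()/np.maximum(s,m).sum()
        return c/len(views)
    q0=np.array(q0,float); best=None
    for k in range(2):
        r_=minimize(cost,q0,method="Nelder-Mead",options=dict(initial_simplex=np.vstack([q0]+[q0+np.eye(len(q0))[i]*sc[i]/(1+2*k) for i in range(len(q0))]),xatol=1e-5,fatol=1e-5))
        q0=r_.x
    return r_.x,r_.fun
E
python3 - <<'E'
from fit import *
P=[cams.read_camera(n) for n in("scene","top")]
M={}
for q in "stock_bin cradle bar stamp_mid spray_can_mid label_roll_mid".split():
    M[q]=[finder.outline_of(p,q) for p in P]
    print(q,[[(round(d["p"],2),d["extent"],int(d["mask"].sum())) for d in f[:2]] for f in M[q]])
best=lambda q:[(p,f[0]["mask"].astype(float)) for p,f in zip(P,M[q]) if f]
def each(n,parts,q0):
    v=best(n)
    for vv in [v]+[[x] for x in v]: print(n,fit(vv,parts,q0))
    return fit(v,parts,q0)[0]
qb=each("stock_bin",BIN,[.72,-.17,.22]); qc=each("cradle",CR,[.52,.305,-.9])
reg=[sil(p,[box(-.172,-.083,-.09,-.04,.04,.07)],qb)>.5 for p in P]
v=[(p,m*g) for (p,m),g in zip(best("bar"),reg)]
c0=world(np.array([[-.053,-.065,.0]]),qb)[0]
for vv,rr in ((v,reg),(v[1:],reg[1:])): 
    bq=fit(vv,[box(-.11,.0,-.009,.009,-.01,.01)],[c0[0],c0[1],qb[2],.05],(.01,.01,.05,.01),rr); print("bar",bq)
q=bq[0]; print("bar in bin",R.from_euler("z",-qb[2]).apply(np.array([q[0],q[1],0])-[*qb[:2],0]))
for n in ("stamp_mid",): print(n,fit(best(n),[box(-.014,.014,-.025,.025,0,.02),box(-.01,.01,-.01,.01,0,.069)],[.555,-.34,.2]))
np.savez("q.npz",qb=qb,qc=qc,bar=q)
ims=[]
for p,o in zip(P,((300,180),(300,130))):
    im=cv2.resize(p["pixels"][o[1]:o[1]+80,o[0]:o[0]+80,::-1],None,fx=5,fy=5,interpolation=cv2.INTER_CUBIC)
    for parts,qq,c in((BIN,qb,(0,0,255)),([box(-.11,.11,-.009,.009,-.01,.01)],q,(0,255,0))):
        for b in parts:
            w=(proj(p,world(b,qq))-o+.5)*5
            for i in range(8):
                for j in range(i):
                    if (np.abs(b[i]-b[j])>1e-6).sum()==1: cv2.line(im,tuple(w[i].astype(int).tolist()),tuple(w[j].astype(int).tolist()),c,1)
    ims.append(im)
cv2.imwrite("pics/ov.png",np.hstack(ims))
E
```

```text
stock_bin [[(0.77, [284.9, 151.4, 360.4, 241.7], 5083), (0.5, [118.5, 153.6, 205.7, 213.6], 1841)], [(0.68, [268.2, 98.3, 353.3, 196.5], 5388), (0.48, [112.0, 171.8, 200.7, 239.3], 2305)]]
cradle [[(0.77, [118.7, 158.2, 207.1, 213.3], 1857)], [(0.73, [118.0, 173.2, 199.6, 242.4], 2201)]]
bar [[(0.5, [337.8, 181.5, 344.8, 222.4], 193)], [(0.74, [317.2, 111.6, 344.1, 177.4], 270)]]
stamp_mid [[(0.71, [353.3, 235.5, 371.9, 262.9], 249), (0.48, [315.1, 178.6, 325.6, 218.4], 68)], [(0.52, [358.3, 184.5, 377.1, 198.5], 161)]]
spray_can_mid [[(0.83, [205.0, 132.0, 224.1, 192.6], 1022)], [(0.83, [182.6, 150.4, 211.4, 180.1], 588)]]
label_roll_mid [[(0.93, [204.5, 214.1, 232.3, 246.4], 842), (0.67, [316.3, 190.6, 323.7, 218.5], 57)], [(0.73, [227.7, 216.1, 250.8, 247.3], 503)]]
stock_bin (array([ 0.73578832, -0.1584208 ,  0.22821002]), np.float64(0.11440485654397298))
stock_bin (array([ 0.73607083, -0.15713314,  0.23550452]), np.float64(0.10007456104964152))
stock_bin (array([ 0.73564543, -0.15985336,  0.22164922]), np.float64(0.12607717852118627))
cradle (array([ 0.51542807,  0.31312707, -0.87174364]), np.float64(0.059426038211869814))
cradle (array([ 0.515909  ,  0.31357622, -0.87723295]), np.float64(0.06552574276295242))
cradle (array([ 0.51571459,  0.31167355, -0.87800067]), np.float64(0.050046469901606105))
bar (array([ 0.69892387, -0.23281968,  0.22839407,  0.07004521]), np.float64(0.13390402242036553))
bar (array([ 0.70040903, -0.23431841,  0.23982298,  0.05232259]), np.float64(0.11624563565413837))
bar in bin [-0.05163265 -0.06592579  0.        ]
stamp_mid (array([ 0.55210067, -0.34239538, -0.37339824]), np.float64(0.18148276770586363))
```

View pics/ov.png

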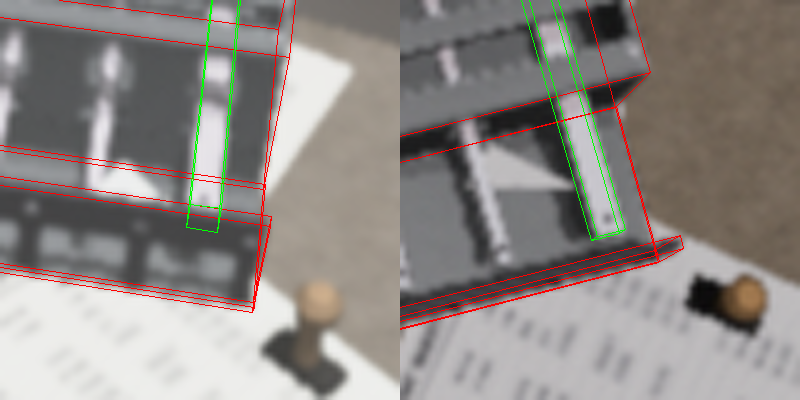

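```bash
cat >> h.py <<'E'
def orient(yy,tilt=0):
    "tool down, tool y at world yaw yy; tilt about tool y"
    z=np.array([0,0,-1.]); y=np.array([np.cos(yy),np.sin(yy),0]); return R.from_matrix(np.c_[np.cross(y,z),y,z])*R.from_euler("y",tilt)
def rel(p0,R0,p1,R1): return np.round(np.r_[R0.inv().apply(np.subtract(p1,p0))*100,(R0.inv()*R1).as_rotvec()],3)
def cur(): s=readout.get_state(); return s["position"],R.from_quat(s["orientation"])
E
python3 - <<'E'
from h import *
p,q=[.176,.6,.245],cur()[1]
print(orient(np.deg2rad(73.7)).as_quat())
print(rel(p,q,[.628,-.251,.16],orient(np.deg2rad(103.4))))
E
```

```text
[0.14176514 0.98990032 0.         0.        ]
[-67.29  -68.971   8.502  -0.     -0.     -0.519]
```

Call:
jog_arm --steps '[-67.3,-69,0,0,0,-0.52,0.5,-67.3,-69,0,0,0,-0.52,0.5,-67.3,-69,0,0,0,-0.52,0.5,-67.3,-69,0,0,0,-0.52,0.5,-67.3,-69,0,0,0,-0.52,0.5,-67.3,-69,0,0,0,-0.52,0.5,-67.3,-69,0,0,0,-0.52,0.5,-67.3,-69,0,0,0,-0.52,0.5,-67.3,-69,0,0,0,-0.52,0.5,-67.3,-69,0,0,0,-0.52,0.5,-67.3,-69,0,0,0,-0.52,0.5,-67.3,-69,0,0,0,-0.52,0.5,-67.3,-69,0,0,0,-0.52,0.5,-67.3,-69,0,0,0,-0.52,0.5,-67.3,-69,0,0,0,-0.52,0.5,-67.3,-69,0,0,0,-0.52,0.5,-67.3,-69,0,0,0,-0.52,0.5,-67.3,-69,0,0,0,-0.52,0.5,-67.3,-69,0,0,0,-0.52,0.5,-67.3,-69,0,0,0,-0.52,0.5]'

```text
time: 3.57
position: [0.5641, -0.1327, 0.2454]
orientation: [-0.117, 0.993, -0.0, 0.0]
wrist_force: [0.8, 0.3, -1.1]
width: 0.5
grip_force: 0.0
```

Run:
```python
from h import *
print(rel([.566,-.1355,.245],cur()[1],[.628,-.251,.15],orient(np.deg2rad(103.4))))
```

```text
[-3.3420e+00 -1.2674e+01  9.5020e+00 -0.0000e+00  0.0000e+00  1.0000e-03]
```

Call:
jog_arm --steps '[-3.3,-12.7,3,0,0,0,0.5,-3.3,-12.7,3,0,0,0,0.5,-3.3,-12.7,3,0,0,0,0.5,-3.3,-12.7,3,0,0,0,0.5,-3.3,-12.7,9.5,0,0,0,0.5,-3.3,-12.7,9.5,0,0,0,0.5,-3.3,-12.7,9.5,0,0,0,0.5,-3.3,-12.7,9.5,0,0,0,0.5]'

```text
time: 4.23
position: [0.6242, -0.2457, 0.1489]
orientation: [-0.117, 0.993, 0.001, -0.002]
wrist_force: [0.5, 0.6, 0.1]
width: 0.501
grip_force: 0.0
```

Run:
```python
from h import *
p,q=cur(); print(p)
print(rel(p,q,[.628,-.251,.057],orient(np.deg2rad(103.4))))
P=[cams.read_camera(n) for n in("scene","top")]
cv2.imwrite("pics/h1.png",np.hstack([cv2.resize(x["pixels"][110:260,270:420,::-1],(400,400),interpolation=cv2.INTER_CUBIC) for x in P]))
```

```text
[ 0.62415197 -0.24571176  0.14894448]
[-2.760e-01 -6.290e-01  9.192e+00  3.000e-03 -3.000e-03  1.000e-03]
```

View pics/h1.png

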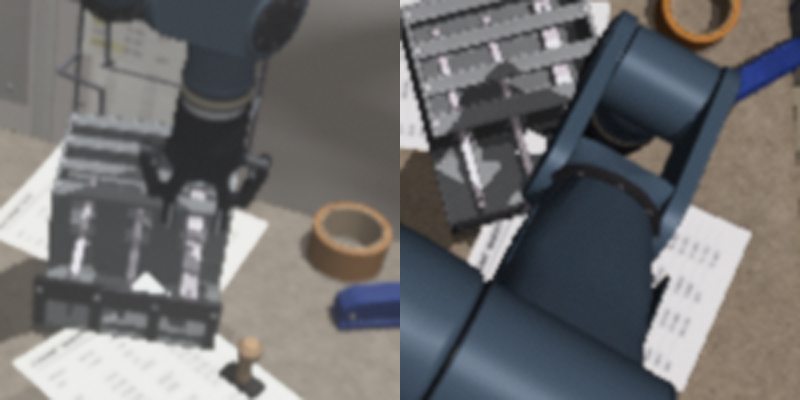

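The gripper stands over the thick bar's lane, ahead of the front wall, with the fingers straddling the bar at (195,240) in the left half. The descent is clear.

Call:
jog_arm --steps '[-0.28,-0.6,0,0,0,0,0.5,-0.28,-0.6,2,0,0,0,0.5,-0.28,-0.6,5,0,0,0,0.5,-0.28,-0.6,7,0,0,0,0.5,-0.28,-0.6,9,0,0,0,0.5,-0.28,-0.6,9.1,0,0,0,0.5,-0.28,-0.6,9.1,0,0,0,0.5,-0.28,-0.6,9.1,0,0,0,0.5]'

```text
time: 5.0
position: [0.6308, -0.2524, 0.0614]
orientation: [-0.117, 0.993, -0.001, 0.002]
wrist_force: [0.2, -0.4, 0.4]
width: 0.503
grip_force: 0.0
```

Call:
jog_arm --steps '[0.2,0.1,0.3,0,0,0,0.5,0.2,0.1,0.3,0,0,0,0.5,0.2,0.1,0.3,0,0,0,0.5,0.2,0.1,0.3,0,0,0,1,0.2,0.1,0.3,0,0,0,1,0.2,0.1,0.3,0,0,0,1,0.2,0.1,0.3,0,0,0,1,0.2,0.1,0.3,0,0,0,1,0.2,0.1,0.3,0,0,0,1,0.2,0.1,0.3,0,0,0,1]' --force 80

```text
time: 5.83
position: [0.6272, -0.2512, 0.0568]
orientation: [-0.117, 0.993, -0.0, 0.0]
wrist_force: [-1.8, 0.5, 4.9]
width: 0.187
grip_force: 81.1
```

Call:
jog_arm --steps '[0,0,-0.2,0,0,0,1,-0.12,0,-1.2,0,0.055,0,1,-0.3,0,-2.2,0,0.11,0,1,-0.53,0,-3.2,0,0.165,0,1,-0.82,0,-4.2,0,0.22,0,1,-0.82,0,-4.2,0,0.22,0,1,-0.82,0,-4.2,0,0.22,0,1,-0.82,0,-4.2,0,0.22,0,1]' --force 100

```text
time: 6.5
position: [0.634, -0.2486, 0.0969]
orientation: [-0.117, 0.987, -0.012, -0.11]
wrist_force: [0.2, 0.2, -0.6]
width: 0.181
grip_force: 101.7
```

Run:
```python
from h import *
print(readout.get_state()["torque"])
x=cams.read_camera("scene"); p,q=cur()
im=cv2.resize(x["pixels"][130:250,280:400,::-1],(600,600),interpolation=cv2.INTER_CUBIC)
B=np.array([[a,b,c] for a in(-.145,.075) for b in(-.009,.009) for c in(.023,.003)]) # dummy in bar axes
T=np.array([[-(a+.185-.075+.0),b,c-.006] for a,b,c in B])
T=np.array([[a,b,c] for a in(-.185,.035) for b in(-.009,.009) for c in(-.003,.017)])
w=(proj(x,q.apply(T)+p)-[280,130]+.5)*5
for i in range(8):
    for j in range(i):
        if (np.abs(T[i]-T[j])>1e-6).sum()==1: cv2.line(im,tuple(w[i].astype(int).tolist()),tuple(w[j].astype(int).tolist()),(0,255,0),1)
cv2.imwrite("pics/l1.png",im)
```

```text
[ 0.05742085 -0.22522801  0.0225766 ]
```

View pics/l1.png

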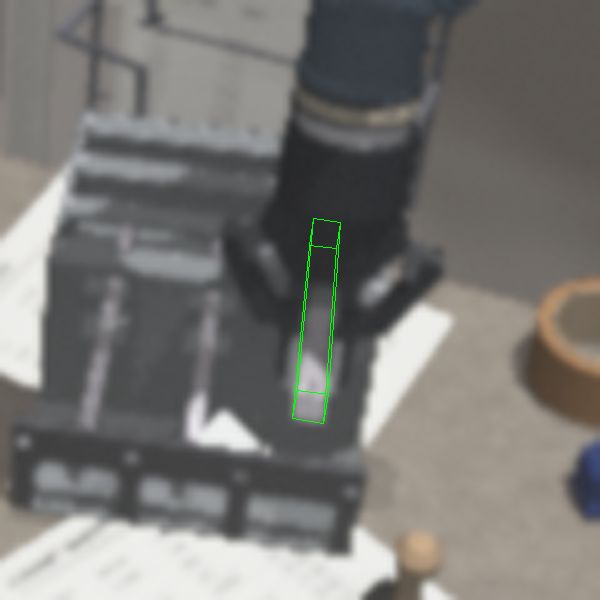

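The held bar's end at (310,420) matches the model and stands clear above the rail, so I draw it along its own axis.

Call:
jog_arm --steps '[1.5,0,0,0,0,0,1,3,0,0,0,0,0,1,5,0,0,0,0,0,1,7,0,0,0,0,0,1,9,0,0,0,0,0,1,11,0,0,0,0,0,1,13,0,0,0,0,0,1,15,0,0,0,0,0,1,16.5,0,0,0,0,0,1,17.2,0,0,0,0,0,1,17.2,0,0,0,0,0,1,17.2,0,0,0,0,0,1,17.2,0,0,0,0,0,1]'

```text
time: 7.63
position: [0.4725, -0.2883, 0.1356]
orientation: [-0.117, 0.987, -0.013, -0.109]
wrist_force: [-0.5, -1.1, -1.9]
width: 0.181
grip_force: 101.6
```

```bash
cat > ov.py <<'E'
from h import *
def overlay(cam,x0,x1,name,win,z0=-.003):
    x=cams.read_camera(cam); p,q=cur(); u,v,w_,h_=win; f=600/max(w_,h_)
    im=cv2.resize(x["pixels"][v:v+h_,u:u+w_,::-1],None,fx=f,fy=f,interpolation=cv2.INTER_CUBIC)
    T=np.array([[a,b,c] for a in(x0,x1) for b in(-.009,.009) for c in(z0,z0+.02)])
    w=(proj(x,q.apply(T)+p)-[u,v]+.5)*f
    for i in range(8):
        for j in range(i):
            if (np.abs(T[i]-T[j])>1e-6).sum()==1: cv2.line(im,tuple(w[i].astype(int).tolist()),tuple(w[j].astype(int).tolist()),(0,255,0),1)
    cv2.imwrite(f"pics/{name}.png",im)
E
python3 - <<'E'
from ov import *
p,q=cur()
# lift & level first, then go to the lay pose above bench
y0=np.deg2rad(103.4)
print(rel(p,q,[p[0]-.02,p[1],.19],orient(y0)))
print(rel([p[0]-.02,p[1],.19],orient(y0),[.45,-.05,.12],orient(np.deg2rad(12))))
overlay("scene",-.185,.035,"p1",(250,130,170,150))
E
```

```text
[ 3.081e+00  4.650e-01 -4.888e+00 -0.000e+00 -2.190e-01  1.000e-03]
[-5.278 23.24   7.     0.     0.     1.595]
```

View pics/p1.png

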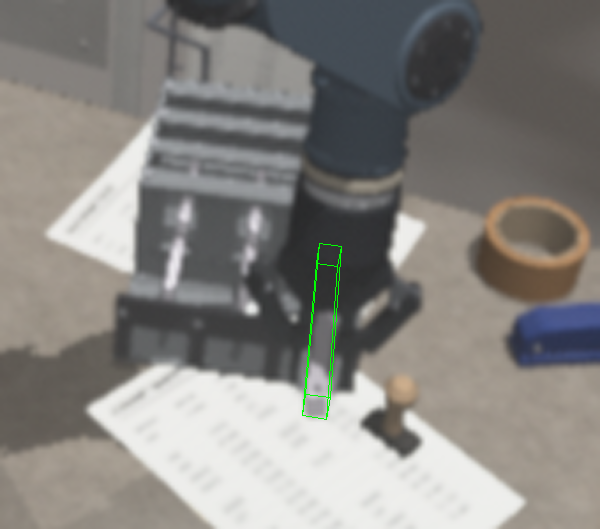

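Call:
jog_arm --steps '[1,0.2,-4,0,0,0,1,3.1,0.5,-4.9,0,-0.11,0,1,3.1,0.5,-4.9,0,-0.219,0,1,3.1,0.5,-4.9,0,-0.219,0,1,3.1,0.5,-4.9,0,-0.219,0,1,3.1,0.5,-4.9,0,-0.219,0,1]'

```text
time: 8.18
position: [0.4523, -0.2881, 0.1902]
orientation: [-0.117, 0.993, -0.0, -0.001]
wrist_force: [0.0, -0.2, -1.6]
width: 0.181
grip_force: 101.6
```

Call:
jog_arm --steps '[-0.4,1.7,0,0,0,0.12,1,-0.8,3.4,0,0,0,0.24,1,-1.2,5.1,0,0,0,0.36,1,-1.6,6.8,0,0,0,0.48,1,-2,8.5,0,0,0,0.6,1,-2.4,10.2,0,0,0,0.72,1,-2.8,12,0,0,0,0.84,1,-3.2,13.8,0,0,0,0.96,1,-3.6,15.6,0,0,0,1.08,1,-4,17.4,0,0,0,1.2,1,-4.4,19.2,0,0,0,1.32,1,-4.8,21,0,0,0,1.44,1,-5.2,23,0,0,0,1.56,1,-5.3,23.2,0,0,0,1.595,1,-5.3,23.2,0,0,0,1.595,1,-5.3,23.2,4,0,0,1.595,1,-5.3,23.2,7,0,0,1.595,1,-5.3,23.2,7,0,0,1.595,1]'

```text
time: 9.68
position: [0.4469, -0.0491, 0.1159]
orientation: [0.628, 0.778, -0.002, -0.005]
wrist_force: [-0.4, 1.2, -2.3]
width: 0.183
grip_force: 101.6
```

Run:
```python
from ov import *
s=readout.get_state();print(s["position"],s["torque"],s["wrist_force"])
p,q=cur()
print(rel(p,q,[.45,-.05,.020],orient(np.deg2rad(12))))
overlay("scene",-.185,.035,"p2",(200,150,170,150))
```

```text
[ 0.44694576 -0.04907324  0.11591287] [0.12133029 0.0246514  0.00256347] [-0.39133531  1.20015684 -2.34281614]
[-2.060e-01  3.750e-01  9.587e+00 -1.000e-02 -5.000e-03  3.000e-03]
```

View pics/p2.png

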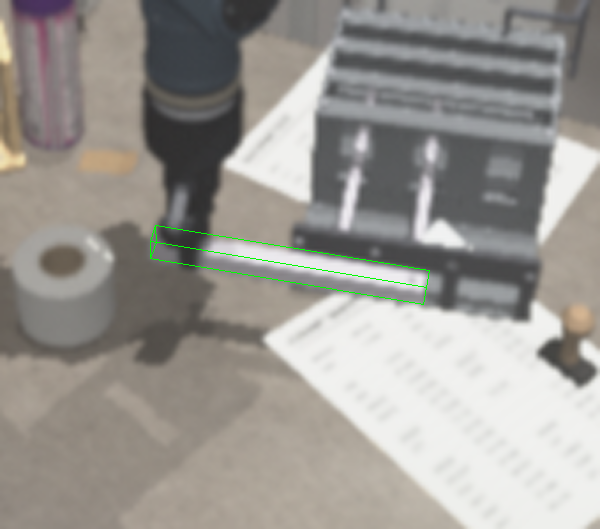

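Call:
jog_arm --steps '[-0.2,0.2,3,0,0,0,1,-0.2,0.2,6,0,0,0,1,-0.2,0.2,8,0,0,0,1,-0.2,0.2,8.8,0,0,0,1,-0.2,0.2,9.2,0,0,0,1,-0.2,0.2,9.4,0,0,0,1,-0.2,0.2,9.4,0,0,0,1,-0.2,0.2,9.4,0,0,0,1]'

```text
time: 10.4
position: [0.4523, -0.0519, 0.0276]
orientation: [0.629, 0.778, -0.0, 0.001]
wrist_force: [0.3, -0.0, -1.2]
width: 0.183
grip_force: 101.6
```

Call:
jog_arm --steps '[0,0,0.3,0,0,0,1,0,0,0.5,0,0,0,1,0,0,0.7,0,0,0,1,0,0,0.8,0,0,0,1,0,0,0.8,0,0,0,1,0,0,0.8,0,0,0,1]' --force 40

```text
time: 10.9
position: [0.4512, -0.0516, 0.0183]
orientation: [0.629, 0.778, -0.0, -0.0]
wrist_force: [0.1, 0.5, -1.5]
width: 0.183
grip_force: 101.6
```

Call:
jog_arm --steps '[0,0,0.1,0,0,0,1,0,0,0.2,0,0,0,1,0,0,0.2,0,0,0,1,0,0,0.2,0,0,0,1]'

```text
time: 11.23
position: [0.4514, -0.0516, 0.0172]
orientation: [0.629, 0.778, -0.0, 0.0]
wrist_force: [-1.0, -0.2, 7.6]
width: 0.181
grip_force: 103.1
```

Call:
jog_arm --steps '[0,0,0,0,0,0,0.5,0,0,0,0,0,0,0.5,0,0,0,0,0,0,0.5,0,0,0,0,0,0,0.5,0,0,0,0,0,0,0.5,0,0,0,0,0,0,0.5,0,0,0,0,0,0,0.5,0,0,-4,0,0,0,0.5,0,0,-8,0,0,0,0.5,0,0,-12,0,0,0,0.5,12,8,-16,0,0,0,0.5,12,8,-16,0,0,0,0.5,12,8,-16,0,0,0,0.5,12,8,-16,0,0,0,0.5]'

```text
time: 12.4
position: [0.5061, 0.0854, 0.178]
orientation: [0.628, 0.778, 0.001, 0.001]
wrist_force: [0.6, 0.4, 0.5]
width: 0.501
grip_force: 0.0
```

Run:
```python
from fit import *
P=[cams.read_camera(n) for n in("scene","top")]
v=[]
for p in P:
    o=finder.outline_of(p,"bar"); print([(round(d["p"],2),d["extent"]) for d in o[:2]])
    v.append((p,o[0]["mask"].astype(float)) if o else None)
v=[x for x in v if x]
q0=[.436,-.125,np.deg2rad(-78),.01]
q0=[.4514-.075*-np.cos(np.deg2rad(-78)),-.0516+.075*np.sin(np.deg2rad(-78)),np.deg2rad(-78),.01];print(q0)
for vv in [v]+[[x] for x in v]: print(fit(vv,[box(-.11,.11,-.009,.009,-.01,.01)],q0,(.01,.01,.05,.01)))
print(cur()[0])
```

```text
[(0.66, [244.7, 240.4, 316.9, 256.5])]
[(0.82, [264.5, 209.2, 334.7, 230.2]), (0.75, [115.5, 172.2, 188.7, 243.9])]
[np.float64(0.46699337681133196), np.float64(-0.12496107005503543), np.float64(-1.361356816555577), 0.01]
(array([ 0.46531695, -0.12546287, -1.3616322 ,  0.01013418]), np.float64(0.16537280819673672))
(array([ 0.46456569, -0.12197906, -1.36497273,  0.01092893]), np.float64(0.19426937673373768))
(array([ 0.46537431, -0.12475799, -1.35770495,  0.01644433]), np.float64(0.13884218957671346))
[0.50403833 0.08301762 0.17616474]
```

Run:
```python
from h import *
p,q=cur()
print(rel(p,q,[.466,-.1248,.10],orient(np.deg2rad(12))))
```

```text
[-1.9506e+01 -8.0990e+00  7.6360e+00 -2.0000e-03  0.0000e+00  4.0000e-03]
```

Call:
jog_arm --steps '[-19.5,-8,0,0,0,0,0.5,-19.5,-8,0,0,0,0,0.5,-19.5,-8,0,0,0,0,0.5,-19.5,-8,0,0,0,0,0.5,-19.5,-8,0,0,0,0,0.5,-19.5,-8,4,0,0,0,0.5,-19.5,-8,7.6,0,0,0,0.5,-19.5,-8,7.6,0,0,0,0.5,-19.5,-8,7.6,0,0,0,0.5]'

```text
time: 13.35
position: [0.4642, -0.1249, 0.0984]
orientation: [0.63, 0.777, -0.001, -0.004]
wrist_force: [0.5, 1.0, 0.5]
width: 0.501
grip_force: 0.0
```

Run:
```python
from fit import *
p,q=cur();print(p)
print(rel(p,q,[.466,-.1248,.019],orient(np.deg2rad(12))))
P=[cams.read_camera(n) for n in("scene","top")]
v=[(x,finder.outline_of(x,"cradle")[0]["mask"].astype(float)) for x in P]
for vv in [v]+[[x] for x in v]: print(fit(vv,CR,[.516,.312,-.88]))
for x in P: print([(d["at"],d["p"]) for d in finder.pinpoint(x,"notch")[:2]], proj(x,world(np.array([[.07,0,.034],[-.07,0,.034]]),[.5157,.3126,-.876])))
```

```text
[ 0.46416146 -0.12485244  0.09838376]
[-7.400e-02  2.390e-01  7.937e+00 -7.000e-03 -5.000e-03 -1.000e-03]
(array([ 0.51504232,  0.31243925, -0.87717358]), np.float64(0.19473446511010534))
(array([ 0.51544624,  0.31240424, -0.86147536]), np.float64(0.34883249240445735))
(array([ 0.51491367,  0.31163965, -0.87837762]), np.float64(0.03661186385364712))
[([146.0, 188.6], 0.8), ([323.8, 196.8], 0.44)] [[186.06884458 185.5548239 ]
 [143.34991132 192.95250738]]
[([140.9, 224.1], 0.57)] [[176.81739911 191.19619197]
 [143.0628812  220.12932523]]
```

Call:
jog_arm --steps '[-0.07,0,2.5,0,0,0,0.5,-0.07,0,5,0,0,0,0.5,-0.07,0,6.8,0,0,0,0.5,-0.07,0,7.8,0,0,0,0.5,-0.07,0,7.8,0,0,0,0.5,-0.07,0,7.8,0,0,0,0.5]'

```text
time: 14.15
position: [0.4676, -0.1255, 0.023]
orientation: [0.628, 0.778, -0.0, 0.0]
wrist_force: [0.3, -0.4, 0.8]
width: 0.5
grip_force: 0.0
```

Call:
jog_arm --steps '[-0.07,-0.15,0.3,0,0,0,0.5,-0.07,-0.15,0.4,0,0,0,0.5,-0.07,-0.15,0.4,0,0,0,1,-0.07,-0.15,0.4,0,0,0,1,-0.07,-0.15,0.4,0,0,0,1,-0.07,-0.15,0.4,0,0,0,1,-0.07,-0.15,0.4,0,0,0,1,-0.07,-0.15,0.4,0,0,0,1,-0.07,-0.15,0.4,0,0,0,1]' --force 80

```text
time: 14.9
position: [0.4663, -0.1268, 0.0193]
orientation: [0.629, 0.778, -0.0, 0.001]
wrist_force: [-1.0, 0.4, 5.7]
width: 0.184
grip_force: 79.2
```

Run:
```python
from h import *
p,q=cur();print(p)
a=np.array([p[0],p[1],.21])
# stay in line: bar centre in tool x, from bench fit
print("bar in tool",q.inv().apply(np.array([.4655,-.1252,.01])-p))
o=orient(np.deg2rad(39.8)); t=np.array([.5153,.3122,.21])
print(rel(a,q,t,o)); print(np.rad2deg(readout.get_state()["joint_pos"]))
```

```text
[ 0.46634648 -0.12680763  0.0192959 ]
bar in tool [ 0.00175902 -0.00049428  0.00929388]
[ 4.1904e+01  1.3975e+01 -4.0000e-02  0.0000e+00  1.0000e-03 -4.8400e-01]
[-2.84697277e+01  4.30190735e+01  1.11006605e+02 -7.78597404e-02
  2.59208920e+01 -4.04803423e+01]
```

Call:
jog_arm --steps '[0,0,-3,0,0,0,1,0,0,-7,0,0,0,1,0,0,-11,0,0,0,1,0,0,-15,0,0,0,1,0,0,-19,0,0,0,1,3,0.5,-19,0,0,-0.05,1,7,1,-19,0,0,-0.1,1,11,1.5,-19,0,0,-0.15,1,15,2.1,-19,0,0,-0.2,1,19,2.7,-19,0,0,-0.25,1,23,3.2,-19,0,0,-0.3,1,27,3.8,-19,0,0,-0.36,1,31,4.4,-19,0,0,-0.42,1,35,5,-19,0,0,-0.484,1,37.4,5.3,-19,0,0,-0.484,1,39,8,-19,0,0,-0.484,1,40.5,11.3,-19,0,0,-0.484,1,41.9,14,-19,0,0,-0.484,1,41.9,14,-19,0,0,-0.484,1,41.9,14,-19,0,0,-0.484,1]'

```text
time: 16.57
position: [0.5155, 0.3131, 0.2077]
orientation: [0.424, 0.906, -0.001, -0.001]
wrist_force: [-0.3, 0.0, -1.4]
width: 0.187
grip_force: 78.8
```

Run:
```python
from fit import *
s=readout.get_state(); p,q=cur();print(p,s["wrist_force"],s["torque"])
o=orient(np.deg2rad(39.8))
print(rel(p,q,[.5153,.3122,.21],o))
qc=[.5153,.3122,-.877]
P=[cams.read_camera(n) for n in("scene","top")]; ims=[]
for x,(u,v) in zip(P,((105,120),(110,150))):
    im=cv2.resize(x["pixels"][v:v+100,u:u+100,::-1],(400,400),interpolation=cv2.INTER_CUBIC)
    bt=np.array([[a,b,c] for a in(-.11,.11) for b in(-.009,.009) for c in(-.001,.019)])
    for T,W,c in [(b,world(b,qc),(0,0,255)) for b in CR]+[(bt,q.apply(bt)+p,(0,255,0))]:
        w=(proj(x,W)-[u,v]+.5)*4
        for i in range(8):
            for j in range(i):
                if (np.abs(T[i]-T[j])>1e-6).sum()==1: cv2.line(im,tuple(w[i].astype(int).tolist()),tuple(w[j].astype(int).tolist()),c,1)
    ims.append(im)
cv2.imwrite("pics/c1.png",np.hstack(ims))
```

```text
[0.51552837 0.31314872 0.20768928] [-0.26075689  0.03185752 -1.44341451] [-0.03551472  0.03004849 -0.03861058]
[-0.058 -0.079 -0.231 -0.001 -0.001  0.001]
```

View pics/c1.png

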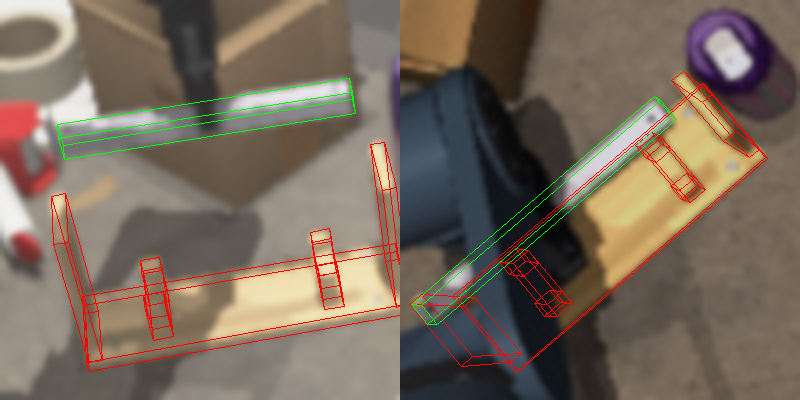

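The held bar (green) and the cradle (red) overlays match both views, with the bar centred between the plates, so I lower it.

Call:
jog_arm --steps '[-0.05,-0.05,2,0,0,0,1,-0.05,-0.05,4.5,0,0,0,1,-0.05,-0.05,7,0,0,0,1,-0.05,-0.05,9,0,0,0,1,-0.05,-0.05,11,0,0,0,1,-0.05,-0.05,12.5,0,0,0,1,-0.05,-0.05,14,0,0,0,1,-0.05,-0.05,14.6,0,0,0,1,-0.05,-0.05,14.6,0,0,0,1,-0.05,-0.05,14.6,0,0,0,1,-0.05,-0.05,14.6,0,0,0,1]'

```text
time: 17.58
position: [0.5154, 0.3117, 0.0634]
orientation: [0.424, 0.906, 0.0, 0.0]
wrist_force: [0.2, -0.7, -0.8]
width: 0.189
grip_force: 78.8
```

Call:
jog_arm --steps '[0,0,0.3,0,0,0,1,0,0,0.5,0,0,0,1,0,0,0.7,0,0,0,1,0,0,0.9,0,0,0,1,0,0,1,0,0,0,1,0,0,1,0,0,0,1,0,0,1,0,0,0,1]'

```text
time: 18.17
position: [0.5151, 0.3118, 0.0533]
orientation: [0.424, 0.906, -0.0, -0.0]
wrist_force: [-2.0, -1.3, 6.6]
width: 0.188
grip_force: 79.8
```

Call:
jog_arm --steps '[0,0,0,0,0,0,0.5,0,0,0,0,0,0,0.5,0,0,0,0,0,0,0.5,0,0,0,0,0,0,0.5,0,0,0,0,0,0,0.5,0,0,-3,0,0,0,0.5,0,0,-7,0,0,0,0.5,0,0,-11,0,0,0,0.5,0,0,-15,0,0,0,0.5,0,-4,-18,0,0,0,0.5,0,-8,-18,0,0,0,0.5,0,-12,-18,0,0,0,0.5,8,-12,-18,0,0,0,0.5,8,-12,-18,0,0,0,0.5,8,-12,-18,0,0,0,0.5]'

```text
time: 19.42
position: [0.3667, 0.298, 0.2325]
orientation: [0.423, 0.906, -0.001, -0.002]
wrist_force: [0.1, -0.6, -0.0]
width: 0.499
grip_force: 0.0
```

Run:
```python
from fit import *
x=cams.read_camera("scene"); u,v=105,120
o=finder.outline_of(x,"bar"); print([(round(d["p"],2),d["extent"]) for d in o[:2]])
im=cv2.resize(x["pixels"][v:v+100,u:u+130,::-1],None,fx=6,fy=6,interpolation=cv2.INTER_CUBIC)
T=box(-.11,.11,-.009,.009,.034,.054); w=(proj(x,world(T,[.5153,.3122,-.877]))-[u,v]+.5)*6
for i in range(8):
    for j in range(i):
        if (np.abs(T[i]-T[j])>1e-6).sum()==1: cv2.line(im,tuple(w[i].astype(int).tolist()),tuple(w[j].astype(int).tolist()),(0,255,0),1)
cv2.imwrite("pics/f1.png",im); s=readout.get_state(); print(s["time"],s["position"],s["dq"],s["wrist_force"])
```

```text
[(0.93, [128.8, 178.9, 197.6, 198.0])]
19.5167 [0.37089926 0.29694573 0.23257684] [-0.03169885  0.01605318 -0.02799056 -0.00884253 -0.00465034 -0.00167664] [-0.03022824 -0.14389078  0.67741912]
```

View pics/f1.png

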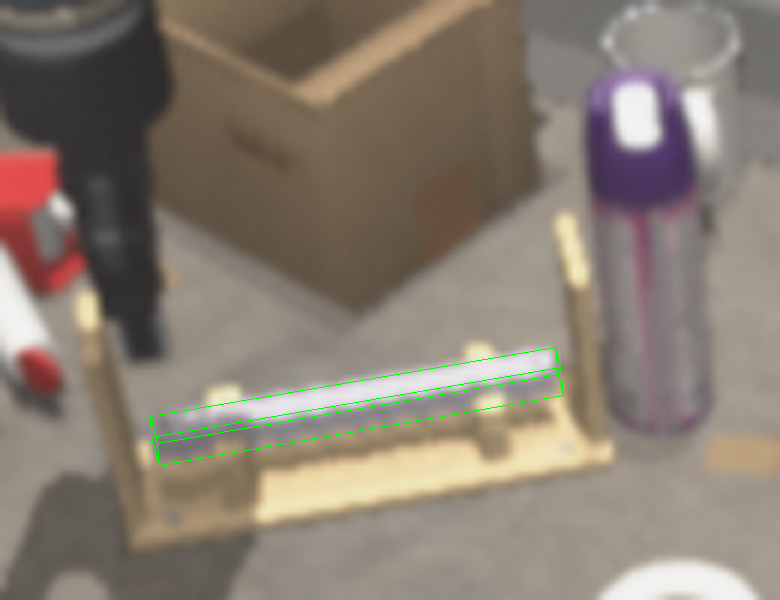

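The bar lies level in both notches between the end plates, from (155,430) to (560,365), and matches the model. The gripper is clear, so I hand in.

```bash
python3 -c "
from rig import workorder
print(workorder.finish_job())"
```

```text
the job is handed in; nothing more can be done
None
```

I drew the thick bar out of the bin, laid it flat on the bench and let go, then set it level in both cradle notches and handed the job in at about 19.5 s; the last picture showed it seated, but no verdict came back.

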